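# Lock the tube drum with its index pin

## Robot

A 6-joint arm with a two-finger parallel gripper is mounted at the origin on the work surface; the furniture and walls round the work are solid. World frame = base frame: x ahead of the robot, y to its left, z up, the work surface at z = 0. Lengths are in mm, angles in rad, forces in N, time in s.
With the tool pointing down it reaches from about 425 to 950 mm from the base axis. Payload 14.7 kg.
Tool frame: the origin (TCP) lies midway between the tips of the shut fingers; the grasp point (between the pads) lies robot.grip_depth behind it (robot.grip_depth is the distance from the TCP to the grasp point, in mm); z points along the fingers, x is the direction in which the jaws open and shut, and the axes are right-handed (so a half turn about z gives the same grasp; the last joint's range is limited). The gripper opens to 85 mm and grips with 20 to 120 N. Pads are 22 mm wide; open, the fingers measure 114 mm over their backs; the gripper's body (76 mm by 85 mm) begins 54 mm behind the grasp point. The pads swing forward as they close: fully open they stand 13 mm farther back than shut.
Start: joints at [-1.377, 0.48, 1.596, -0, 1.065, -0.047], TCP at [155.029, -631.236, 231.297] pointing down, gripper open.
Joint ranges: [-2.75, 2.75], [-0.82, 2.05], [0.23, 2.67], [-1.56, 4.7], [0.09, 2.69], [-2.92, 2.92]. Speed limits (rad/s): [1.89, 1.89, 2.39, 3.01, 3.01, 3.01].

## Interface

Orientations are given as [roll, pitch, yaw] about the fixed x, y, z axes, in that order (R = Rz(yaw) Ry(pitch) Rx(roll)).
In Python, from cell import robot gives the robot as it stands.
- The arm moves only by the tool arm_command, never from a script. Its argument "motion" is a list of rows, each a list of 6 numbers: the shift along the tool's x, y, z in units of 40 mm (1.0 is 40 mm), then the turn, a rotation vector about the tool's x, y, z in rad. A call has 1 to 8 rows; each row is the pose to reach, as a shift and turn from the pose commanded when the call began, along the tool's axes at that moment; what a row does not reach only later rows make up. A row lasts 1/12 s, in which the tool goes at most 41.7 mm and 7.16 degrees, less where a joint would pass 70% of its speed; a pose out of reach is approached as far as the arm can. A call with a gripper value outside its range is refused whole. "hand" is the opening, from -1 (shut) to 1 (fully open), so that 0 is half open, set as the call begins (left out, the last holds). The fingers move at their own pace and stop on an object; the grip force is fixed at half the most. Time passes only in rows, so rows that repeat a pose let the fingers close. It gives the time, the measured TCP pose, the force and the opening at its end, in the units of the state.
- robot.state(): the state, without advancing time (a new reading comes with each control period).
- robot.grab_frame(name): name is "scene" or "top" or "wrist"; returns a dict with "image" (480x640x3 uint8, red, green, blue), "K" (3x3 intrinsics, pixels), "origin" and "orientation" of the camera in the world. Camera axes: x right, y down, z forward; pixel columns grow to the right and rows downward; lengths in mm; the calibration is good to about 2 mm. The wrist camera is an equidistant fisheye: a pixel r from the principal point sees the ray r / f radians off the axis. A picture is of the moment at which its call begins. There is no depth.
- robot.sign_off(): hands the job in, once; it reports no verdict.
The state is a dict: "t": time; "qpos": joint angles; "dq": joint speeds; "joint_torque": joint torques, N m; "tcp_pos": TCP position; "tcp_rot": TCP orientation; "ft_force": force on the tool from outside, world axes, zero at the start; "moment": the same for the moment, N m; "width": finger opening in mm.
Only numpy, scipy, OpenCV 4.12 (cv2) and the standard library are available. Lean on these libraries where they do the work, as an engineer would, in place of code of your own. Each camera call takes 0.05 s, during which the arm holds its last target. There are 200 camera calls.

## Task

Lock the small tube drum for storage: turn it by its upright post until the hole in its ear lies under the hole in the fixed bracket, then take the steel index pin out of the tube rack and put it down through the bracket and the ear, fully home, so that its shoulder rests on the bracket, and let go. Leave the other things on the table where they are.

Things in the scene. Friction and masses are not known exactly. Their poses are not given: they have to be found in the camera images.
- fixture: Fixed stand: grey base plate 230 x 124 x 20 mm carrying a tube drum and, at one end, an aluminium bracket 56 mm high. Origin on the drum's upright axis at table height; x points from the drum axis to the bracket. Plate: x -95 to 135 mm. Bracket: column at x 110 to 132, 44 mm wide arm inward to x = 60, z 44 to 56 mm. The plate has a blind hole, 17 mm wide, 15 deep, under the guide hole.
- guide_hole (a point): Centre of the upper mouth of the guide hole (17 mm wide, upright, through the bracket's arm); 85 mm from the drum axis along the fixture's x, 56 mm above the table. Axes as the fixture's.
- drum (a joint): Drum angle about its upright axis, rad, counter-clockwise from above positive. 0: ear hole exactly under the guide hole. Starts between 0.6 and 1.4 (ear counter-clockwise of the bracket), turns from -1.0 to 1.6 and stays where it is left (light friction, about 1 N at the post). The pin's tapered tip pulls the drum in over the last 0.03 rad.
- ear_hole (a point): Centre of the upper mouth of the 16.5 mm hole through the drum's ear, 85 mm from the drum axis, 38 mm above the table. The ear is a flat aluminium tongue 38 mm wide, z = 24 to 38 mm; it passes under the bracket.
- post_top (a point): Centre of the top of the upright steel post for turning the drum: 14 mm diameter, z = 38 to 108 mm, 75 mm from the drum axis, opposite the ear. The drum's hub is 72 mm in diameter, 62 mm high; four capped tubes fixed in it reach 106 mm high within 30 mm of the axis.
- rack: Clear tube rack 54 x 124 x 63 mm, fixed to the table, long side along its y; origin at the centre of its underside. It holds the pin in one of its middle cells, and two capped tubes (up to 93 mm high) near its +y end.
- pin: Loose steel index pin, 104 mm long, about 0.12 kg, upright in a rack cell, shoulder on the rack's top grid (60 mm up). Origin: centre of its lower tip; z toward the handle. From the tip: taper 9 to 14 mm diameter over 12 mm; 14 mm shank to 48; flange 32 mm diameter, 48 to 54; round grooved handle 22 mm diameter, 56 to 104. Fully home its origin is 8 mm above the table.
- pin_shoulder (a point): Point on the pin's axis at the underside of its shoulder flange, 48 mm from the tip.
- petri_dish: Bystander: clear dish 62 mm wide, 14 mm high. Origin at the centre of its underside.
- vial_c: Bystander: capped glass vial 29 mm wide, 59 mm high. Origin at the centre of its underside.
- tape_roll: Bystander: roll of tape lying flat, 62 mm wide, 19 mm high. Origin at the centre of its underside.
- saline: Bystander: bottle 74 mm wide, 171 mm high. Origin at the centre of its underside. (Also on the table, fixed: a wash bottle 192 mm high at the left edge, a flat slide box at the front left, a flat pack and a small timer near the robot's base.)
Mind the look-alikes: they are no part of the job. There is more than one size of the pin; the one meant has the size given above.

How it is judged (in metres and radians):
On the way:
1. the drum is turned until its ear lies under the bracket (within 0.12 rad) (value of joint drum between -0.12 and 0.12 rad), for 0.2 s.
At the end, for the whole second after the job is handed in: The pin stands at rest and upright (within 0.1 rad) through bracket, ear and base: shoulder within 4 mm and tip within 5 mm of the guide hole's axis sideways, its tip lower than 11 mm above the table (8 mm is fully home), the drum within 0.06 rad of aligned (value of joint drum between -0.06 and 0.06 rad and horizontal distance between pin_shoulder and guide_hole below 0.004 m and horizontal distance between pin and guide_hole below 0.005 m and z of pin in the frame of fixture below 0.011 m and angle between pin's own z axis and vertical below 0.1 rad and linear speed of pin below 0.02 m/s); the robot touches nothing.
It fails at once if a bystander is pushed more than 30 mm away or knocked over (distance of any of petri_dish, vial_c, tape_roll, saline from where it was at the start of the episode above 0.03 m or angle between any of vial_c, saline's own z axis and vertical above 0.5 rad).
It also fails if it takes over 64 s, if anything falls off the work surface, if the arm or the gripper's body presses on something with over 40 N, if the wrist force passes 120 N, or if a joint passes its speed limit or range.

## Working session

There is one attempt and no reset: what is moved stays moved. The work goes in short steps, Python scripts to look and compute and a tool call to move; the robot and the scene stay as the last step left them, time stands still between calls to the robot, and variables do not carry over. Pictures are saved under pics/ and viewed, about 8 in all and at most 12, crops included, and the job is handed in when it is done.

Besides the shell and the picture viewer there is one more tool, called after ">>>" as name(argument=value, ...), one argument or row to a line, values as JSON. arm_command: Moves the arm, as the interface text tells. Its arguments: {"type":"object","properties":{"motion":{"type":"array"},"hand":{"type":"number"}},"required":["motion"]}

```bash
mkdir -p pics; ls; cat > h.py <<'E'
import numpy as np, cv2, pickle
from cell import robot
def grab(n,tag):
    f=robot.grab_frame(n); cv2.imwrite(f'pics/{tag}.png',f['image'][:,:,::-1]); pickle.dump(f,open(f'pics/{tag}.pkl','wb')); return f
def load(tag): return pickle.load(open(f'pics/{tag}.pkl','rb'))
from scipy.spatial.transform import Rotation as R
def rot(o):
    o=np.array(o,float)
    return o if o.shape==(3,3) else R.from_euler('xyz',o).as_matrix()
def ray(f,u,v,fish=False):
    K=np.array(f['K']); x=(u-K[0,2])/K[0,0]; y=(v-K[1,2])/K[1,1]
    if fish:
        th=np.hypot(x,y); s=np.sin(th)/max(th,1e-9); d=np.array([x*s,y*s,np.cos(th)])
    else: d=np.array([x,y,1.])
    return np.array(f['origin'],float), rot(f['orientation'])@d
def onz(f,u,v,z,fish=False):
    o,d=ray(f,u,v,fish); return o+d*(z-o[2])/d[2]
def proj(f,p):
    c=rot(f['orientation']).T@(np.array(p,float)-f['origin']); K=np.array(f['K']); return (K@c/c[2])[:2]
E
python3 - <<'E'
from h import *
for n in('scene','top','wrist'):
    f=grab(n,n+'0'); print(n,f['K'],f['origin'],f['orientation'])
print(robot.state(),robot.grip_depth)
E
```

```text
pics
scene [[434.28735671   0.         316.25216085]
 [  0.         434.28735671 240.18829454]
 [  0.           0.           1.        ]] [-150.13797301  830.67007363  549.83191822] [-2.06833736 -0.01000574 -2.44188293]
top [[466.50741537   0.         316.55079019]
 [  0.         466.50741537 231.49108076]
 [  0.           0.           1.        ]] [ 307.47067081  157.52709279 1098.80868457] [-3.05058772 -0.00356579 -1.5964674 ]
wrist [[371.64829954   0.         318.47496418]
 [  0.         371.64829954 239.92674675]
 [  0.           0.           1.        ]] [ 229.51680838 -613.08810384  372.31375995] [ 2.83502414e+00  1.28773728e-03 -1.33012104e+00]
{'t': 0.15, 'qpos': array([-1.37660550e+00,  4.80675627e-01,  1.59671175e+00, -2.50997590e-06,
        1.06509383e+00, -4.65628601e-02]), 'dq': array([-0.00061882, -0.00134827, -0.00307961, -0.00046969, -0.00052565,
       -0.00111722]), 'joint_torque': array([ 9.15277496e-05, -9.51149726e+01, -4.30455387e+01,  2.20928615e-05,
        7.98990775e-03,  6.59596503e-05]), 'tcp_pos': array([ 154.96793218, -630.94952739,  230.83418468]), 'tcp_rot': array([-3.14155349e+00,  8.87696914e-04, -1.33004141e+00]), 'ft_force': array([ 0.0293532 , -0.24597655,  0.62823535]), 'moment': array([ 0.05076744,  0.01378532, -0.00187309]), 'width': 85.34980290635202} 18.700000000000003
```

View pics/top0.png

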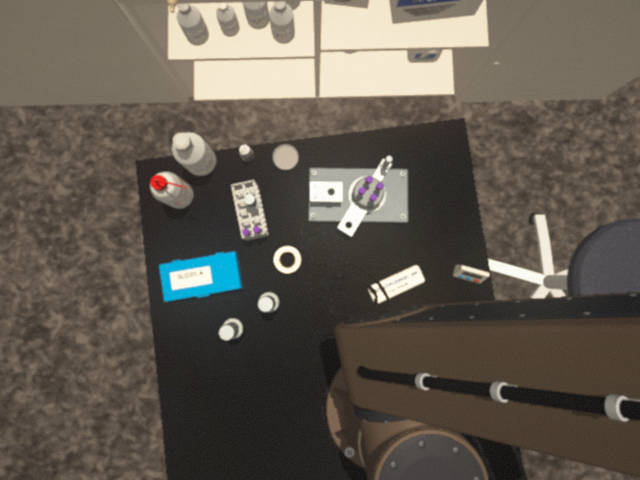

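View pics/scene0.png

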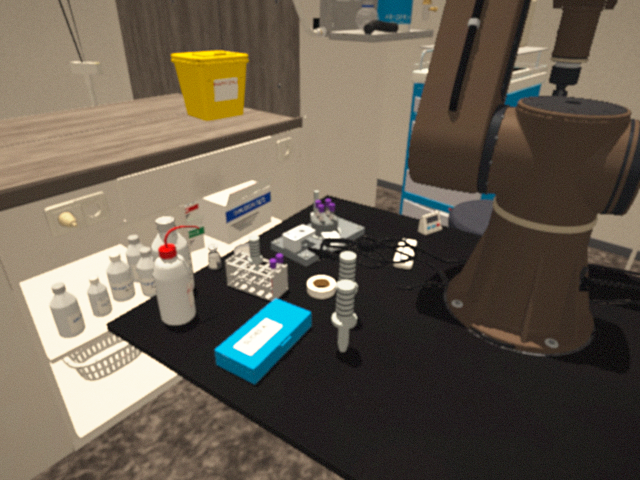

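Top view: fixture at about (358,195) with the bracket hole at (331,191), the ear hole near (349,225) and the post at (388,160). The rack is at (249,210).

Pin candidates are the rack pin (249,200), and two grey grooved ones standing on the table at (268,301) and (230,328). Only the first stands in a rack cell as described. I'll confirm this in an enlarged crop.

```bash
python3 - <<'E'
from h import *
a=cv2.imread('pics/top0.png')[145:245,225:415]; a=cv2.resize(a,None,fx=4.2,fy=4.2,interpolation=cv2.INTER_CUBIC)
cv2.imwrite('pics/c1.png',np.clip(a*1.0,0,255).astype('uint8'))
b=cv2.imread('pics/scene0.png'); b1=cv2.resize(b[225:305,215:305],(400,356),interpolation=cv2.INTER_CUBIC);b2=cv2.resize(b[180:265,270:370],(400,356),interpolation=cv2.INTER_CUBIC)
cv2.imwrite('pics/c2.png',np.hstack([b1,b2]))
E
```

```text
(no output)
```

View pics/c1.png

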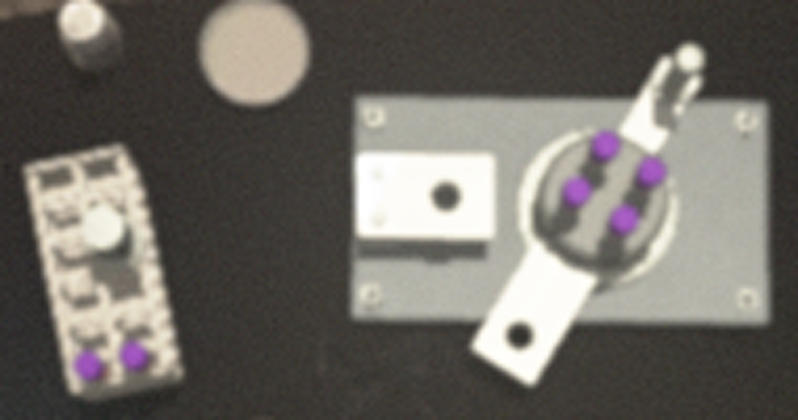

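View pics/c2.png

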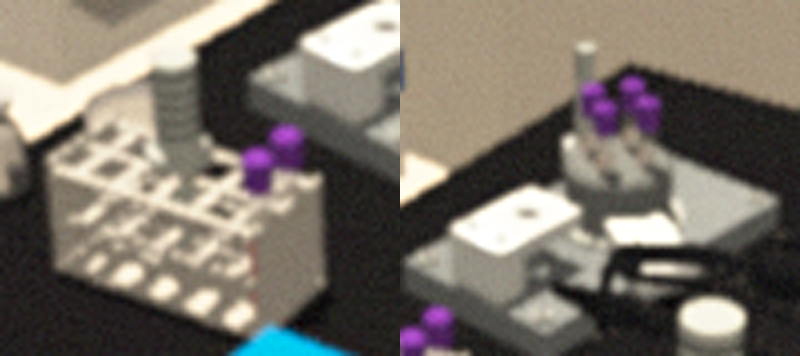

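Confirmed: the pin stands in the rack with its handle top at crop (105,229). The guide hole is at (446,196), the ear hole at (519,335) and the post top at (690,57). Now the measurements.

```bash
python3 - <<'E'
from h import *
f=load('top0'); g=load('scene0')
px=lambda x,y:(225+(x+.5)/4.2-.5,145+(y+.5)/4.2-.5)
P={k:onz(f,*px(x,y),z) for k,x,y,z in [('guide',446,196,56),('ear',519,335,38),('post',690,57,108),('pin',105,229,116),('c1',356,97,20),('c2',769,103,20),('c3',768,324,20),('c4',352,320,20),('r1',25,163,63),('r2',125,146,63),('r3',183,380,63),('r4',75,398,63),('dish',255,52,14),('vial',82,20,59)]}
for k in P: print(k,P[k].round(1), 'scene px',proj(g,P[k]).round(1))
c=[P['c%d'%i][:2] for i in (1,2,3,4)]
u=(c[0]+c[3]-c[1]-c[2]);print('len',np.linalg.norm(u)/2);u/=np.linalg.norm(u)
cen=sum(c)/4; print('axis from plate',cen-20*u,'yaw',np.arctan2(u[1],u[0]),'guide',cen+65*u)
e=P['ear'];p=P['post'];ax=p[:2]+(e-p)[:2]*75/160
print('axis from ear/post',ax,np.linalg.norm((e-p)[:2]))
d=(e-p)[:2];print('drum',np.arctan2(d[1],d[0])-np.arctan2(u[1],u[0]))
w=load('wrist0')
E
```

```text
guide [493.  116.8  56. ] scene px [301.3 230.3]
ear [418.6  78.5  38. ] scene px [334.1 240.5]
post [553.1  -9.  108. ] scene px [315.6 190.4]
pin [469.7 292.3 116. ] scene px [253.9 236.9]
c1 [556.8 164.1  20. ] scene px [270.1 241.8]
c2 [547.6 -67.   20. ] scene px [329.8 213.7]
c3 [423.2 -61.1  20. ] scene px [364.3 227.3]
c4 [431.2 169.4  20. ] scene px [306.  259.3]
r1 [515.3 342.   63. ] scene px [223.9 260.2]
r2 [523.2 288.3  63. ] scene px [240.4 249.7]
r3 [396.5 259.3  63. ] scene px [290.4 264. ]
r4 [388.4 316.6  63. ] scene px [274.  276.5]
dish [585.4 220.5  14. ] scene px [245.9 248.4]
vial [593.8 311.1  59. ] scene px [212.6 244.9]
len 230.97276141560053
axis from plate [488.93427033  31.38277561] yaw 1.533513167027951 guide [492.10260477 116.32370601]
axis from ear/post [490.07107559  32.00991126] 160.43059746619127
drum 1.0311223382264008
```

```bash
cat >> h.py <<'E'
def go(x,y,z,yaw):
    s=robot.state(); Rt=rot(s['tcp_rot']); T=R.from_euler('xyz',[np.pi,0,yaw]).as_matrix()
    d=Rt.T@(np.array([x,y,z])-s['tcp_pos'])/40; r=R.from_matrix(Rt.T@T).as_rotvec()
    print('t',round(s['t'],2),'now',s['tcp_pos'].round(1),s['tcp_rot'].round(3),'F',s['ft_force'].round(1),'w',round(s['width'],1)); print(d.round(3),r.round(3))
E
python3 -c "
from h import *
go(553,-9,231,1.0)"
```

```text
t 0.15 now [ 155.  -630.9  230.8] [-3.142e+00  1.000e-03 -1.330e+00] F [ 0.  -0.2  0.6] w 85.3
[-1.2728e+01 -1.3371e+01  8.0000e-03] [-1.00e-03  0.00e+00 -2.33e+00]
```

>>> arm_command(
  motion=[
    [-12.73,-13.37,0,0,0,-2.33],
    [-12.73,-13.37,0,0,0,-2.33],
    [-12.73,-13.37,0,0,0,-2.33],
    [-12.73,-13.37,0,0,0,-2.33],
    [-12.73,-13.37,0,0,0,-2.33],
    [-12.73,-13.37,0,0,0,-2.33],
    [-12.73,-13.37,0,0,0,-2.33],
    [-12.73,-13.37,0,0,0,-2.33],
  ],
  hand=1,
)

```text
t: 0.82
tcp_pos: [335.2, -348.6, 231.3]
tcp_rot: [-3.142, 0.0, -0.324]
ft_force: [1.4, -0.3, -0.1]
width: 85.5
```

```bash
python3 -c "
from h import *
go(553,-9,231,1.0)"
```

```text
t 0.82 now [ 335.2 -348.6  231.3] [-3.142  0.    -0.324] F [ 1.4 -0.3 -0.1] w 85.5
[ 2.458e+00 -9.782e+00  7.000e-03] [-0.    -0.    -1.324]
```

>>> arm_command(
  motion=[
    [2.46,-9.78,0,0,0,-1.324],
    [2.46,-9.78,0,0,0,-1.324],
    [2.46,-9.78,0,0,0,-1.324],
    [2.46,-9.78,0,0,0,-1.324],
    [2.46,-9.78,0,0,0,-1.324],
    [2.46,-9.78,0,0,0,-1.324],
    [2.46,-9.78,0,0,0,-1.324],
    [2.46,-9.78,0,0,0,-1.324],
  ],
)

```text
t: 1.48
tcp_pos: [517.0, -68.9, 231.3]
tcp_rot: [3.142, 0.0, 0.676]
ft_force: [0.9, -1.4, -0.8]
width: 85.3
```

```bash
python3 -c "
from h import *
go(553,-9,150,1.0)"
```

```text
t 1.48 now [517.  -68.9 231.3] [3.142 0.    0.676] F [ 0.9 -1.4 -0.8] w 85.3
[ 1.639 -0.603  2.033] [ 0.     0.    -0.324]
```

>>> arm_command(
  motion=[
    [1.64,-0.6,2.03,0,0,-0.324],
    [1.64,-0.6,2.03,0,0,-0.324],
    [1.64,-0.6,2.03,0,0,-0.324],
    [1.64,-0.6,2.03,0,0,-0.324],
    [1.64,-0.6,2.03,0,0,-0.324],
    [1.64,-0.6,2.03,0,0,-0.324],
  ],
)

```text
t: 1.98
tcp_pos: [552.8, -11.8, 150.6]
tcp_rot: [3.142, 0.0, 0.992]
ft_force: [-0.8, 0.3, -0.0]
width: 85.5
```

```bash
python3 -c "
from h import *
go(553,-9,72,1.0)
f=grab('wrist','w1'); w=f
# project post top, fisheye
def fp(p):
    c=rot(f['orientation']).T@(np.array(p,float)-f['origin']); th=np.arctan2(np.hypot(*c[:2]),c[2]); K=f['K']
    return K[:2,2]+K[0,0]*th*c[:2]/np.hypot(*c[:2])
print(fp([553,-9,108]))"
```

```text
t 1.98 now [552.8 -11.8 150.6] [3.142 0.    0.992] F [-0.8  0.3 -0. ] w 85.5
[ 0.062 -0.033  1.964] [ 0.     0.    -0.008]
[324.41544838 271.66604526]
```

View pics/w1.png

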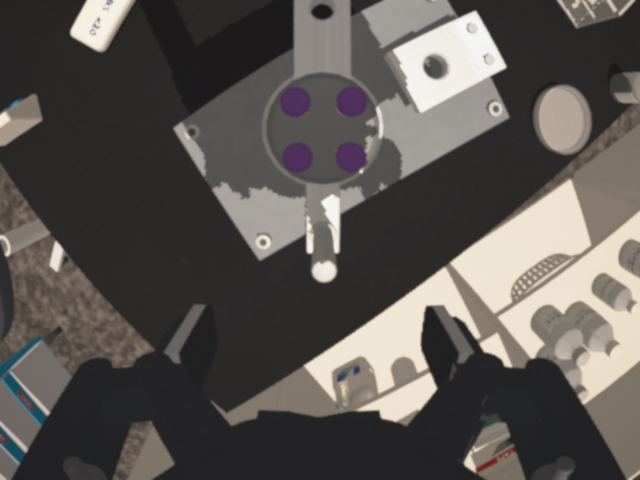

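The post top appears at (324,270) in the wrist view against a prediction of (324,272), so the measurement agrees. Descend and grip.

>>> arm_command(
  motion=[
    [0.03,0,1.0,0,0,0],
    [0.03,0,1.97,0,0,0],
    [0.03,0,1.97,0,0,0],
  ],
)

```text
t: 2.28
tcp_pos: [550.3, -11.2, 67.3]
tcp_rot: [-3.136, 0.003, 0.992]
ft_force: [-3.1, 0.4, -0.5]
width: 85.2
```

>>> arm_command(
  motion=[
    [0,0,0,0,0,0],
    [0,0,0,0,0,0],
    [0,0,0,0,0,0],
    [0,0,0,0,0,0],
    [0,0,0,0,0,0],
    [0,0,0,0,0,0],
    [0,0,0,0,0,0],
    [0,0,0,0,0,0],
  ],
  hand=-1,
)

```text
t: 2.95
tcp_pos: [554.2, -10.4, 72.5]
tcp_rot: [3.14, -0.001, 0.994]
ft_force: [-2.3, 0.9, 14.1]
width: 12.3
```

```bash
cat > arc.py <<'E'
from h import *
s=robot.state(); p=s['tcp_pos']; Rt=rot(s['tcp_rot']); ax=np.array([489.5,31.7]); v=p[:2]-ax
print(s['t'],p.round(1),s['tcp_rot'].round(3),s['ft_force'].round(1),s['moment'].round(2),s['width'],'r',np.hypot(*v),'ang',np.arctan2(v[1],v[0]))
import sys
D=float(sys.argv[1]);n=int(sys.argv[2])
for k in range(1,n+1):
    a=D*k/n; w=np.array([[np.cos(a),-np.sin(a)],[np.sin(a),np.cos(a)]])@v-v
    d=Rt.T@np.array([*w,0])/40; print([*d[:2].round(3)],round(-a,4))
E
python3 arc.py -1.031 10
```

```text
2.95 [554.2 -10.4  72.5] [ 3.14e+00 -1.00e-03  9.94e-01] [-2.3  0.9 14.1] [0.   0.37 0.1 ] 12.265667965439995 r 77.24285099209679 ang -0.5767407821879317
[np.float64(-0.199), np.float64(-0.01)] 0.1031
[np.float64(-0.395), np.float64(-0.041)] 0.2062
[np.float64(-0.588), np.float64(-0.092)] 0.3093
[np.float64(-0.774), np.float64(-0.162)] 0.4124
[np.float64(-0.952), np.float64(-0.251)] 0.5155
[np.float64(-1.12), np.float64(-0.358)] 0.6186
[np.float64(-1.276), np.float64(-0.482)] 0.7217
[np.float64(-1.418), np.float64(-0.621)] 0.8248
[np.float64(-1.546), np.float64(-0.773)] 0.9279
[np.float64(-1.656), np.float64(-0.939)] 1.031
```

>>> arm_command(
  motion=[
    [-0.1,-0.003,0,0,0,0.05],
    [-0.199,-0.01,0,0,0,0.103],
    [-0.3,-0.025,0,0,0,0.155],
    [-0.395,-0.041,0,0,0,0.206],
    [-0.49,-0.065,0,0,0,0.257],
    [-0.588,-0.092,0,0,0,0.309],
    [-0.68,-0.126,0,0,0,0.361],
    [-0.774,-0.162,0,0,0,0.412],
  ],
)

```text
t: 3.62
tcp_pos: [531.7, -32.6, 72.5]
tcp_rot: [3.141, -0.001, 0.579]
ft_force: [-2.7, 6.6, 17.6]
width: 12.5
```

>>> arm_command(
  motion=[
    [0,0,0,0,0,0],
    [0,0,0,0,0,0],
    [0,0,0,0,0,0],
  ],
)

```text
t: 3.87
tcp_pos: [531.7, -32.6, 72.5]
tcp_rot: [3.141, -0.001, 0.582]
ft_force: [-2.6, 4.0, 17.9]
width: 12.6
```

```bash
python3 arc.py -0.619 12
```

```text
3.8667 [531.7 -32.6  72.5] [ 3.141e+00 -1.000e-03  5.820e-01] [-2.6  4.  17.9] [ 0.54  0.52 -0.03] 12.55330058097782 r 76.92829617740819 ang -0.9908344112431194
[np.float64(-0.099), np.float64(-0.003)] 0.0516
[np.float64(-0.198), np.float64(-0.011)] 0.1032
[np.float64(-0.296), np.float64(-0.024)] 0.1547
[np.float64(-0.394), np.float64(-0.042)] 0.2063
[np.float64(-0.49), np.float64(-0.065)] 0.2579
[np.float64(-0.586), np.float64(-0.093)] 0.3095
[np.float64(-0.679), np.float64(-0.125)] 0.3611
[np.float64(-0.771), np.float64(-0.163)] 0.4127
[np.float64(-0.861), np.float64(-0.205)] 0.4642
[np.float64(-0.948), np.float64(-0.252)] 0.5158
[np.float64(-1.033), np.float64(-0.303)] 0.5674
[np.float64(-1.115), np.float64(-0.359)] 0.619
```

>>> arm_command(
  motion=[
    [-0.099,-0.003,0,0,0,0.052],
    [-0.198,-0.011,0,0,0,0.103],
    [-0.296,-0.024,0,0,0,0.155],
    [-0.394,-0.042,0,0,0,0.206],
    [-0.49,-0.065,0,0,0,0.258],
    [-0.586,-0.093,0,0,0,0.31],
    [-0.679,-0.125,0,0,0,0.361],
    [-0.771,-0.163,0,0,0,0.413],
  ],
)

```text
t: 4.53
tcp_pos: [502.3, -43.8, 72.5]
tcp_rot: [-3.141, -0.002, 0.166]
ft_force: [-1.2, 12.0, 18.1]
width: 12.9
```

```bash
python3 arc.py -0.206 4
```

```text
4.5333 [502.3 -43.8  72.5] [-3.141e+00 -2.000e-03  1.660e-01] [-1.2 12.  18.1] [1.8  0.31 0.06] 12.859607357615408 r 76.57286313919025 ang -1.4024624310354417
[np.float64(-0.099), np.float64(-0.002)] 0.0515
[np.float64(-0.197), np.float64(-0.01)] 0.103
[np.float64(-0.295), np.float64(-0.022)] 0.1545
[np.float64(-0.392), np.float64(-0.04)] 0.206
```

>>> arm_command(
  motion=[
    [-0.099,-0.012,0,0,0,0.052],
    [-0.197,-0.03,0,0,0,0.103],
    [-0.295,-0.052,0,0,0,0.155],
    [-0.392,-0.08,0,0,0,0.206],
    [-0.392,-0.08,0,0,0,0.206],
    [-0.392,-0.08,0,0,0,0.206],
    [-0.392,-0.08,0,0,0,0.206],
  ],
)

```text
t: 5.12
tcp_pos: [486.9, -44.4, 72.5]
tcp_rot: [3.141, -0.003, -0.037]
ft_force: [-1.8, -8.1, 16.9]
width: 12.3
```

```bash
python3 arc.py 0 1; python3 - <<'E'
from h import *
f=grab('top','top1'); g=grab('scene','scene1')
a=cv2.resize(f['image'][145:245,300:430,::-1],None,fx=5,fy=5,interpolation=cv2.INTER_CUBIC)
b=cv2.resize(load('wrist0')['image'][:2,:2],(1,1))
cv2.imwrite('pics/c3.png',a)
E
```

```text
5.1167 [486.9 -44.4  72.5] [ 3.141e+00 -3.000e-03 -3.700e-02] [-1.8 -8.1 16.9] [-1.15  0.42  0.07] 12.282469911379767 r 76.18193638897962 ang -1.6045817063102772
[np.float64(0.0), np.float64(0.0)] -0.0
```

View pics/c3.png

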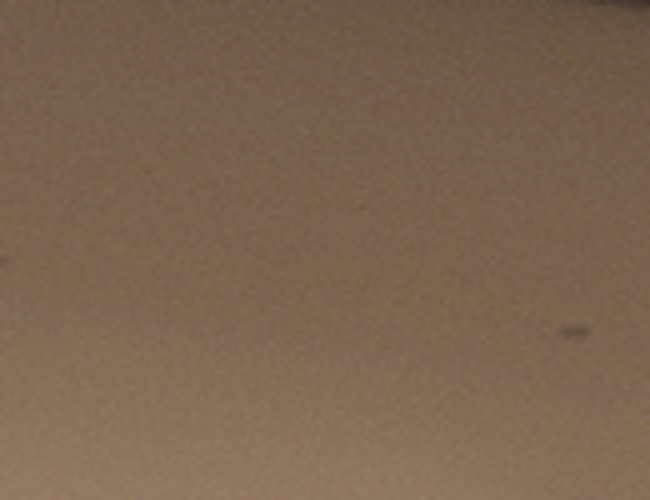

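The arm hides the fixture from the top camera. I'll release, rise and check with the wrist camera.

>>> arm_command(
  motion=[
    [0,0,0,0,0,0],
    [0,0,0,0,0,0],
    [0,0,0,0,0,0],
    [0,0,0,0,0,0],
    [0,0,0,0,0,0],
    [0,0,0,0,0,0],
  ],
  hand=1,
)

```text
t: 5.72
tcp_pos: [485.8, -43.8, 71.2]
tcp_rot: [-3.142, 0.0, -0.037]
ft_force: [-0.0, -0.2, 0.9]
width: 83.2
```

>>> arm_command(
  motion=[
    [0,0,-0.5,0,0,0],
    [0,0,-1.5,0,0,0],
    [0,0,-2.5,0,0,0],
    [0,0,-3.5,0,0,0],
    [0,0,-4.0,0,0,0],
    [0,0,-4.0,0,0,0],
    [0,0,-4.0,0,0,0],
  ],
)

```text
t: 6.3
tcp_pos: [486.5, -43.9, 232.5]
tcp_rot: [3.141, -0.003, -0.037]
ft_force: [-0.2, 0.2, 0.4]
width: 85.6
```

```bash
cat >> h.py <<'E'
def fp(f,p):
    c=rot(f['orientation']).T@(np.array(p,float)-f['origin']); th=np.arctan2(np.hypot(*c[:2]),c[2]); K=f['K']
    return K[:2,2]+K[0,0]*th*c[:2]/np.hypot(*c[:2])
E
python3 - <<'E'
from h import *
f=grab('wrist','w2')
for n,p in [('post',[486.6,-43.2,108]),('guide',[492.5,116.5,56]),('pin',[469.7,292.3,116])]: print(n,fp(f,p))
go(469.7,292.3,231,0)
E
```

```text
post [318.7920491  229.45371122]
guide [318.5030196   30.20776906]
pin [ 282.14609259 -165.53607897]
t 6.35 now [485.7 -43.8 231.3] [ 3.142 -0.    -0.037] F [ 0.9  0.1 -0.5] w 85.4
[-7.100e-01 -8.381e+00  6.000e-03] [ 0.    -0.    -0.037]
```

View pics/w2.png

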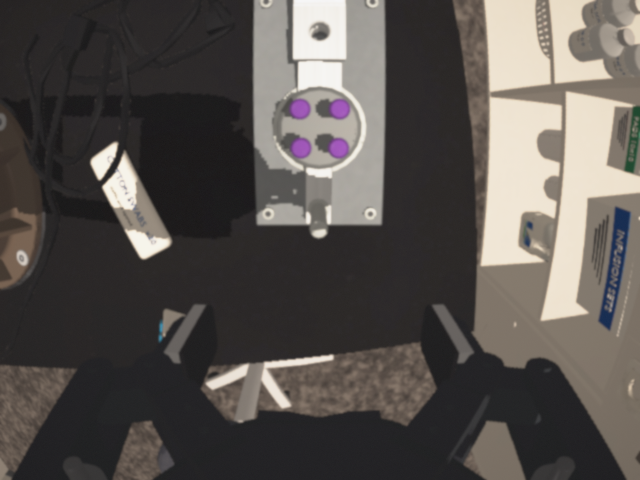

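The post is at (318,232) as predicted, and the ear now lies under the bracket. Next, go to the pin with the jaws across the rack.

>>> arm_command(
  motion=[
    [-0.71,-8.38,0,0,0,1.343],
    [-0.71,-8.38,0,0,0,1.343],
    [-0.71,-8.38,0,0,0,1.343],
    [-0.71,-8.38,0,0,0,1.343],
    [-0.71,-8.38,0,0,0,1.343],
    [-0.71,-8.38,0,0,0,1.343],
    [-0.71,-8.38,0,0,0,1.343],
    [-0.71,-8.38,0,0,0,1.343],
  ],
)

```text
t: 7.02
tcp_pos: [472.0, 238.7, 229.6]
tcp_rot: [3.139, 0.001, -0.887]
ft_force: [0.7, -0.8, 0.6]
width: 85.5
```

```bash
python3 - <<'E'
from h import *
go(469.7,292.3,180,-1.38)
E
```

```text
t 7.02 now [472.  238.7 229.6] [ 3.139e+00  1.000e-03 -8.870e-01] F [ 0.7 -0.8  0.6] w 85.5
[-1.074 -0.806  1.239] [0.003 0.    0.493]
```

>>> arm_command(
  motion=[
    [-1.07,-0.81,1.24,0,0,0.493],
    [-1.07,-0.81,1.24,0,0,0.493],
    [-1.07,-0.81,1.24,0,0,0.493],
    [-1.07,-0.81,1.24,0,0,0.493],
    [-1.07,-0.81,1.24,0,0,0.493],
    [-1.07,-0.81,1.24,0,0,0.493],
    [-1.07,-0.81,1.24,0,0,0.493],
  ],
)

```text
t: 7.6
tcp_pos: [470.8, 290.6, 181.1]
tcp_rot: [3.141, -0.0, -1.371]
ft_force: [-0.8, 0.0, 0.5]
width: 85.4
```

```bash
python3 - <<'E'
from h import *
f=grab('wrist','w3'); print(fp(f,[469.7,292.3,116]))
go(469.7,292.3,73,-1.38)
E
```

```text
[314.69707333 258.99015865]
t 7.65 now [470.9 290.6 181.4] [ 3.141 -0.    -1.372] F [0.2 0.3 0.7] w 85.4
[-0.048  0.02   2.71 ] [ 0.001 -0.     0.008]
```

View pics/w3.png

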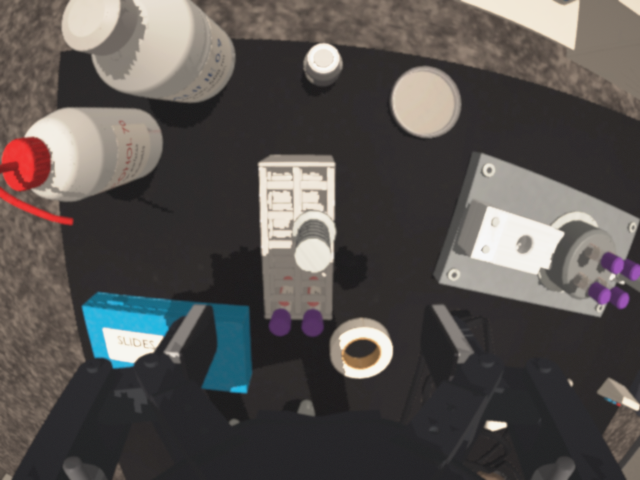

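The pin top appears at (313,254) against a prediction of (315,259), so the offset is under 3 mm. Descend and grip, leaving the tape roll and tubes clear.

>>> arm_command(
  motion=[
    [-0.06,0,0.7,0,0,0],
    [-0.06,0,1.4,0,0,0],
    [-0.06,0,2.1,0,0,0],
    [-0.06,0,2.7,0,0,0],
    [-0.06,0,2.7,0,0,0],
    [-0.06,0,2.7,0,0,0],
  ],
)

```text
t: 8.15
tcp_pos: [470.0, 292.7, 73.3]
tcp_rot: [3.139, -0.001, -1.374]
ft_force: [0.0, 1.0, 0.5]
width: 85.2
```

>>> arm_command(
  motion=[
    [0,0,0,0,0,0],
    [0,0,0,0,0,0],
    [0,0,0,0,0,0],
    [0,0,0,0,0,0],
    [0,0,0,0,0,0],
    [0,0,0,0,0,0],
    [0,0,0,0,0,0],
    [0,0,0,0,0,0],
  ],
  hand=-1,
)

```text
t: 8.82
tcp_pos: [470.9, 293.5, 74.5]
tcp_rot: [-3.141, 0.0, -1.375]
ft_force: [-1.9, -1.3, 10.2]
width: 20.4
```

```bash
python3 - <<'E'
from h import *
s=robot.state();print(s['ft_force'].round(1),s['width'])
go(469.7,292.3,180,-1.38)
E
```

```text
[-1.9 -1.3 10.2] 20.422728208582384
t 8.82 now [470.9 293.5  74.5] [-3.141  0.    -1.375] F [-1.9 -1.3 10.2] w 20.4
[ 0.023  0.034 -2.637] [-0.001  0.     0.005]
```

>>> arm_command(
  motion=[
    [0,0,-0.25,0,0,0],
    [0,0,-0.6,0,0,0],
    [0,0,-1.0,0,0,0],
    [0,0,-1.5,0,0,0],
    [0,0,-2.0,0,0,0],
    [0,0,-2.5,0,0,0],
    [0,0,-3.0,0,0,0],
    [0,0,-3.0,0,0,0],
  ],
)

```text
t: 9.48
tcp_pos: [472.1, 294.2, 197.9]
tcp_rot: [-3.137, 0.002, -1.375]
ft_force: [1.0, 1.1, -0.4]
width: 20.0
```

```bash
python3 - <<'E'
from h import *
s=robot.state();print(s['ft_force'].round(1),s['width'])
go(492.5,116.5,194,-0.04)
E
```

```text
[ 1.   1.1 -0.4] 19.967930469492337
t 9.48 now [472.1 294.2 197.9] [-3.137e+00  2.000e-03 -1.375e+00] F [ 1.   1.1 -0.4] w 20.0
[4.458 0.366 0.089] [-0.005 -0.002 -1.335]
```

>>> arm_command(
  motion=[
    [0.55,0.05,0,0,0,-0.12],
    [1.1,0.1,0,0,0,-0.24],
    [1.65,0.14,0,0,0,-0.36],
    [2.2,0.18,0,0,0,-0.48],
    [2.75,0.23,0,0,0,-0.6],
    [3.3,0.27,0,0,0,-0.72],
    [3.85,0.32,0,0,0,-0.84],
    [4.2,0.35,0,0,0,-0.96],
  ],
)

```text
t: 10.15
tcp_pos: [489.1, 124.0, 193.6]
tcp_rot: [3.141, 0.0, -0.409]
ft_force: [0.5, 0.8, -1.8]
width: 19.9
```

```bash
python3 - <<'E'
from h import *
go(492.5,116.5,170,-0.04)
E
```

```text
t 10.15 now [489.1 124.  193.6] [ 3.141  0.    -0.409] F [ 0.5  0.8 -1.8] w 19.9
[0.152 0.139 0.589] [ 0.     0.001 -0.369]
```

>>> arm_command(
  motion=[
    [0.05,0.04,0.2,0,0,-0.12],
    [0.1,0.09,0.4,0,0,-0.24],
    [0.15,0.14,0.59,0,0,-0.36],
    [0.15,0.14,0.59,0,0,-0.369],
    [0.15,0.14,0.59,0,0,-0.369],
    [0.15,0.14,0.59,0,0,-0.369],
  ],
)

```text
t: 10.65
tcp_pos: [492.7, 118.4, 170.4]
tcp_rot: [-3.142, 0.0, -0.05]
ft_force: [0.6, 0.6, -0.8]
width: 20.2
```

```bash
python3 - <<'E'
from h import *
go(492.5,116.5,170,-0.04)
f=grab('wrist','w4'); print(fp(f,[492.5,116.5,56]))
g=grab('scene','s4')
p=robot.state()['tcp_pos']
for z in(108,119,155,170,211): print(z,proj(g,[p[0],p[1],z]).round(1))
print('guide',proj(g,[492.5,116.5,56]))
a=cv2.resize(f['image'][120:340,210:430,::-1],(440,440),interpolation=cv2.INTER_CUBIC)
b=cv2.resize(g['image'][170:260,265:338,::-1],(357,440),interpolation=cv2.INTER_CUBIC)
cv2.imwrite('pics/c4.png',np.hstack([a,b]))
E
```

```text
t 10.65 now [492.7 118.4 170.4] [-3.142  0.    -0.05 ] F [ 0.6  0.6 -0.8] w 20.2
[-0.003  0.048  0.009] [-0.    0.   -0.01]
[318.99324255 236.84787312]
108 [300.7 211.4]
119 [300.7 207.3]
155 [300.5 193.4]
170 [300.5 187.5]
211 [300.4 170.9]
guide [301.50377381 230.28176619]
```

View pics/c4.png

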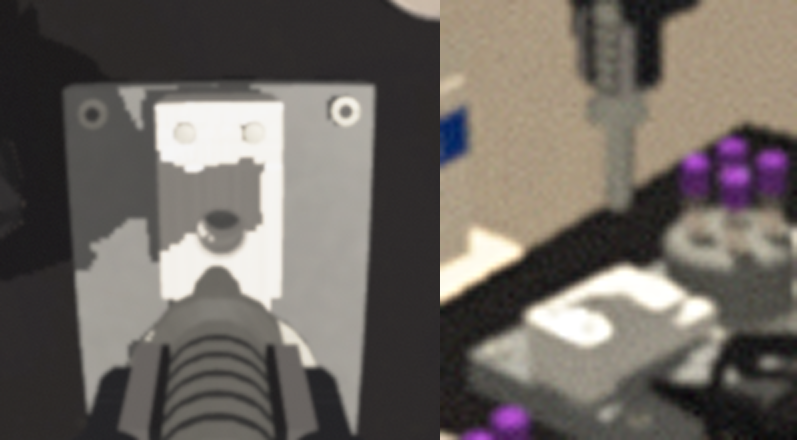

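The wrist crop shows the guide hole at crop (221,230) and the pin tip at (217,267), held straight. The scene crop shows the pin upright above the bracket, with the tip at (620,208). Next, the relative measurement within the same camera.

```bash
python3 - <<'E'
from h import *
f=load('w4'); g=load('s4'); p=robot.state()['tcp_pos']; print(p)
im=cv2.cvtColor(f['image'],cv2.COLOR_RGB2GRAY)
W=lambda x,y:(210+x/2-.25,120+y/2-.25)
print('guide wrist',onz(f,*W(221,230),56,True))
for z in (107.5,119.5): 
  for dy in (0,4.5,7): print(z,dy,(fp(f,[p[0],p[1]+dy,z])-[210,120])*2)
print('tip x at z108 wrist', onz(f,*W(217,268),108,True))
# hole: dark/edge rows around
print(im[222:252:2,305:337:2])
S=lambda x,y:(265+(x-440)/4.89,170+y/4.89)
print('scene tip px',S(620,208),'pred',proj(g,[p[0],p[1],107.5]),'guide px',S(0,0))
E
```

```text
[492.91074431 118.53468941 170.56181546]
guide wrist [493.48152894 118.03167042  56.        ]
107.5 0 [219.43025227 278.64836027]
107.5 4.5 [218.67325712 264.22734685]
107.5 7 [218.24807898 256.12849246]
119.5 0 [219.6044856  293.78567289]
119.5 4.5 [218.80773353 278.69329912]
119.5 7 [218.35975551 270.20709146]
tip x at z108 wrist [492.23537152 122.232721   108.        ]
[[130 132 132 130 132 133 131 131 132 132 130 132 133 131 132 131]
 [130 132 133 130 129 126 120 118 120 121 125 131 132 130 131 131]
 [130 131 131 126 115  99  89  85  86  90 100 117 129 130 131 131]
 [130 132 129 119  91  78  78  77  78  76  77  88 113 127 131 131]
 [129 131 144 142  98  76  75  75  74  74  75  80 104 124 130 131]
 [130 132 188 179 125  92  79  76  76  78  82  98 115 124 129 131]
 [130 134 208 211 149 120 107  97  96 100 109 117 122 130 139 140]
 [175 170 191 222 184 139 124 121 121 121 121 123 126 151 201 229]
 [238 226 184 179 158 179 141 125 125 126 127 127 126 158 222 241]
 [240 234 199 145 140 168 143 130 130 131 130 126 129 181 230 242]
 [241 238 223 169 133 129 128 128 128 126 124 126 156 208 238 242]
 [241 241 234 214 170 135 125 123 123 123 130 160 201 231 242 243]
 [241 241 240 233 220 193 163 153 154 161 184 212 233 241 242 243]
 [241 241 242 241 238 231 222 216 217 219 226 237 242 242 243 243]
 [241 241 242 242 241 241 238 238 239 240 241 243 243 242 243 243]]
scene tip px (301.80981595092027, 212.5357873210634) pred [300.68652694 211.63495028] guide px (175.0204498977505, 170.0)
```

>>> arm_command(
  motion=[
    [0.02,0.02,0.3,0,0,0],
    [0.02,0.02,0.7,0,0,0],
    [0.02,0.02,1.1,0,0,0],
    [0.02,0.02,1.1,0,0,0],
    [0.02,0.02,1.1,0,0,0],
  ],
)

```text
t: 11.17
tcp_pos: [493.1, 117.5, 126.1]
tcp_rot: [3.141, 0.001, -0.047]
ft_force: [1.2, -0.1, -1.5]
width: 20.4
```

```bash
python3 - <<'E'
from h import *
s=robot.state();print(s['tcp_pos'],s['tcp_rot'],s['ft_force'].round(1))
p=s['tcp_pos']
f=grab('wrist','w5'); print(fp(f,[492.5,116.5,56]),'tip',fp(f,[p[0],p[1],p[2]-62.5]),fp(f,[p[0],p[1]+4.5,p[2]-62.5]))
a=cv2.resize(f['image'][200:300,260:380,::-1],(720,600),interpolation=cv2.INTER_CUBIC)
cv2.imwrite('pics/c5.png',a)
E
```

```text
[493.11272484 117.5394638  126.09441354] [ 3.14131130e+00  1.22365808e-03 -4.68855061e-02] [ 1.2 -0.1 -1.5]
[318.53171121 256.94283356] tip [319.49019631 259.71358513] [319.13354304 252.49425876]
```

View pics/c5.png

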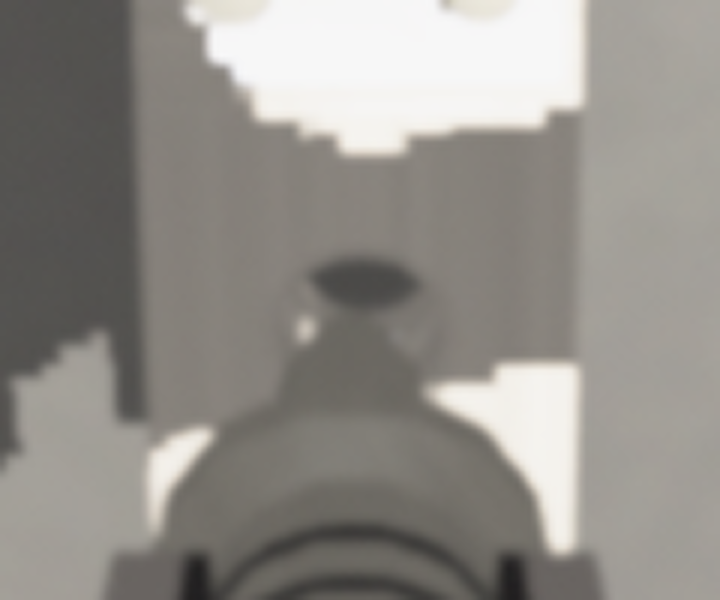

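The hole centre is at about crop (361,340). The tip at (350,310) sits about 1 mm short in x and about 1 mm high in y. Correct that and descend while watching the force.

>>> arm_command(
  motion=[
    [0.025,0.025,0.0,0,0,0],
    [0.025,0.025,0.1,0,0,0],
    [0.025,0.025,0.2,0,0,0],
    [0.025,0.025,0.3,0,0,0],
    [0.025,0.025,0.4,0,0,0],
    [0.025,0.025,0.5,0,0,0],
    [0.025,0.025,0.5,0,0,0],
  ],
)

```text
t: 11.8
tcp_pos: [494.0, 116.3, 105.2]
tcp_rot: [3.141, 0.001, -0.046]
ft_force: [-0.3, 0.2, -1.4]
width: 20.0
```

>>> arm_command(
  motion=[
    [0,0,0.08,0,0,0],
    [0,0,0.16,0,0,0],
    [0,0,0.24,0,0,0],
    [0,0,0.32,0,0,0],
    [0,0,0.4,0,0,0],
    [0,0,0.4,0,0,0],
  ],
)

```text
t: 12.3
tcp_pos: [494.1, 116.3, 89.5]
tcp_rot: [3.141, 0.001, -0.046]
ft_force: [0.1, 0.4, -1.5]
width: 20.0
```

>>> arm_command(
  motion=[
    [0,0,0.07,0,0,0],
    [0,0,0.14,0,0,0],
    [0,0,0.21,0,0,0],
    [0,0,0.28,0,0,0],
    [0,0,0.35,0,0,0],
    [0,0,0.42,0,0,0],
    [0,0,0.42,0,0,0],
  ],
)

```text
t: 12.88
tcp_pos: [494.2, 116.3, 72.8]
tcp_rot: [3.141, 0.001, -0.046]
ft_force: [-0.7, 0.3, -0.4]
width: 19.9
```

>>> arm_command(
  motion=[
    [0,0,0.03,0,0,0],
    [0,0,0.06,0,0,0],
    [0,0,0.08,0,0,0],
    [0,0,0.08,0,0,0],
  ],
)

```text
t: 13.22
tcp_pos: [494.6, 116.4, 71.0]
tcp_rot: [-3.141, -0.001, -0.046]
ft_force: [-5.1, -1.3, 18.7]
width: 20.4
```

Shoulder contact came at 71.0, close to the expected 70.5. Release and retreat.

>>> arm_command(
  motion=[
    [0,0,0,0,0,0],
    [0,0,0,0,0,0],
    [0,0,0,0,0,0],
    [0,0,0,0,0,0],
    [0,0,0,0,0,0],
    [0,0,0,0,0,0],
    [0,0,0,0,0,0],
  ],
  hand=1,
)

```text
t: 13.8
tcp_pos: [494.4, 116.4, 70.1]
tcp_rot: [3.142, 0.0, -0.046]
ft_force: [-0.2, -0.5, -0.3]
width: 85.2
```

>>> arm_command(
  motion=[
    [0,0,-0.5,0,0,0],
    [0,0,-1.0,0,0,0],
    [0,0,-1.7,0,0,0],
    [0,0,-2.5,0,0,0],
    [0,0,-3.3,0,0,0],
    [0,0,-3.5,0,0,0],
    [0,0,-3.5,0,0,0],
    [0,0,-3.5,0,0,0],
  ],
)

```text
t: 14.47
tcp_pos: [494.5, 116.4, 210.1]
tcp_rot: [-3.141, -0.001, -0.046]
ft_force: [-0.3, -0.2, -0.8]
width: 85.5
```

```bash
python3 - <<'E'
from h import *
s=robot.state();print(s['t'],s['tcp_pos'],s['ft_force'].round(1),s['width'])
f=grab('wrist','w6'); g=grab('scene','s6')
print('top112 wrist',(fp(f,[493,116.7,112])-[200,120])*2)
print('scene top/shoulder',[(proj(g,[493,116.7,z])-[265,180])*5 for z in(112,56)])
a=cv2.resize(f['image'][120:340,200:420,::-1],(440,440),interpolation=cv2.INTER_CUBIC)
b=cv2.resize(g['image'][180:268,265:337,::-1],(360,440),interpolation=cv2.INTER_CUBIC)
cv2.imwrite('pics/c6.png',np.hstack([a,b]))
E
```

```text
14.4667 [494.47111179 116.38541939 210.08973958] [-0.3 -0.2 -0.8] 85.48290949140784
top112 wrist [233.7898424  241.79301093]
scene top/shoulder [array([180.75816708, 148.48408576]), array([181.50035283, 251.24424783])]
```

View pics/c6.png

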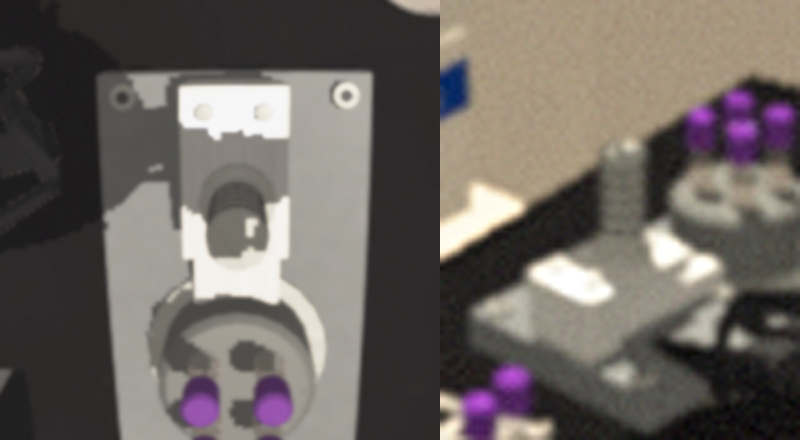

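The pin stands upright with its flange on the bracket. Its top is at scene-crop (185,147) against a predicted (181,148) for fully home, and the gripper is clear. Hand in.

```bash
python3 -c "
from h import *
print(robot.sign_off())"
```

```text
the job is handed in; nothing more can be done
None
```

The drum is locked: I turned it about 1.03 rad clockwise by its post and put the rack's index pin down through the bracket and ear. I then let go and backed off, and handed the job in at about 14.5 s. The sign-off gives no verdict.

- **Insertion:** the pin went through bracket and ear with under 2 N of force. An 18.7 N contact came at the end, with the tool at 71.0 mm; 70.5 mm was expected for fully home.
- **Final pictures:** the pin stands upright with its flange on the bracket, its top within about 1 px of the position predicted for fully home. The gripper is open about 100 mm above it, and the wrist force reads about zero.
- **Disagreements:** the wrist camera and the fixed cameras differed by 1–3 mm. I used the wrist camera's tip-to-hole offset for the final alignment.
- **Not checked:** I did not measure the drum angle again after insertion. I also did not re-measure the bystanders, but no move came near them.

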